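Put the stray jam tub away in the latched portion box

TASK

One little jam tub has been left out on the table, to the left. Press the thumb latch on the front of the portion box so that its sprung lid pops open, put the tub in the box with the other two, then push the lid down until it snaps shut and the latch holds it. Leave the mug, the spoon, the sugar caddy and the orange where they are.

Things in the scene. Friction and masses are not known exactly. Their poses are not given: they have to be found in the camera images.
- jam_box: Portion box fixed to the table on the right: an open-topped steel tray box with a black floor and a hinged lid. Outside 125 mm (its x) by 208 mm (its y), rim 58 mm above the table; walls 4 mm, inside floor 6 mm above the table, so inside 117 x 200 x 52 mm. Origin: centre of its underside, on the table. Its +x points away from its front (the latch is on the -x side, the lid hinge on the +x side), its y runs along the hinge, z is up.
- lid (a joint): Lid hinge angle in rad: 0 fully down, 0.01 when latched, 1.71 wide open (98 degrees, leaning slightly back). A light spring drives it open from any angle and holds it open against a stop; it takes about 1 N near the front edge to hold it almost shut and about 4.5 N to snap it past the latch. It has to be pushed down to about 0 for the latch to catch.
- lid_edge (a point): Top face of the lid at the middle of its front edge (moves with the lid); 128 mm from the hinge line. The lid is a flat black frame, 208 mm along y, 11 mm thick, with a clear window. The latch hook stands up to 75 mm above the table just in front of the edge, 4 to 12 mm ahead of it, 22 mm wide (middle of the front). When wide open this edge is about 190 mm above the table and the outer (top) face of the lid looks away from the front of the box.
- lid_press (a point): Point on the top face of the lid's black frame, on the middle line, 16 mm behind the front edge and 112 mm from the hinge line: the place to push it shut. Moves with the lid; 70 mm above the table when shut.
- lid_hinge (a point): Middle of the lid's hinge line, which runs along the box's y, at the back of the box (box x = +65.5 mm), 61 mm above the table. The lid's top face lies 9 mm above this line when shut.
- latch (a joint): Angle of the rocking thumb latch in rad: 0 at rest (hooked), 0.26 pressed fully down. The hook lets the lid go at about 0.17. It springs back to 0 by itself; it takes about 3.5 N on the pad to release and 5 N to press it fully down.
- latch_pad (a point): Thumb pad of the latch (ribbed black tab at the middle of the box's front): the point to press straight down, on its top face, 33 mm in front of the front wall (box x = -95.5 mm), 50 mm above the table at rest. The pad is 34 mm along y and ends 9 mm further out. Here it moves down 6.7 mm at most and frees the lid after 4.5 mm. The upright stem of the hook stands 21 mm behind this point and leans forward as the pad goes down.
- loose_tub_mid (a point): Centre (half-way up) of the jam tub that lies on the table at the left, lid up: a small tapered plastic tub with a foil lid. 34 mm along its own x (the width to grip; its foil lid 37 mm), 42 mm along its y (foil tab to 50 mm), 16 mm high, 22 g. The point is 8 mm above what it stands on.
- tub_a_mid (a point): Centre of one jam tub (same size) that already lies in the box, in the front half, its 42 mm length along the box's x. The two lie in a row, one behind the other, somewhere in the left half of the box (box y +25 to +72 mm); the right half is free. Leave it in the box.
- tub_b_mid (a point): Centre of the other jam tub in the box, lying behind the first in line with it; leave it in the box.
- mug: Two-tone mug, 78 x 112 x 92 mm, on the table between the tub and the box; leave it alone. Origin: centre of its underside.
- spoon: Teaspoon, 130 mm long, on the table; leave it alone. Origin: centre of its underside.
- caddy: Black sugar packet caddy, 52 x 66 x 71 mm, between the tub and the box; leave it alone. Origin: centre of its underside. Behind it stands the fixed steel bun warmer (341 mm deep, 344 mm wide, 226 mm high; front face at x = 0.53 m with a bar handle, sides at y = -0.23 and +0.11 m): go in front of it or over it.
- orange: Orange, 74 mm, at the left; leave it alone. Origin: centre of its underside.

How it is judged:
On the way, in this order (a step that is already met when the one before it is completed fails the run):
1. the lid has popped wide open (value of joint lid above 1.3 rad), for 0.2 s.
2. the stray tub is in the box (x of loose_tub_mid in the frame of jam_box between -0.06 and 0.06 m and y of loose_tub_mid in the frame of jam_box between -0.1 and 0.1 m and height (world z) of loose_tub_mid below 0.052 m), for 0.2 s.
At the end, for the whole second after the job is handed in: The lid is shut and held by the latch (lid angle under 0.03 rad, latch back at rest, under 0.06 rad), and all three jam tubs are inside the box, their centres between its walls and below its rim (under 52 mm above the table) (all of step 2 and value of joint lid below 0.03 rad and value of joint latch below 0.06 rad and x of tub_a_mid in the frame of jam_box between -0.06 and 0.06 m and y of tub_a_mid in the frame of jam_box between -0.1 and 0.1 m and height (world z) of each of tub_a_mid, tub_b_mid below 0.052 m and x of tub_b_mid in the frame of jam_box between -0.06 and 0.06 m and y of tub_b_mid in the frame of jam_box between -0.1 and 0.1 m); the robot touches nothing.
It fails at once if the mug was shifted by more than 30 mm (distance of mug from where it was at the start of the episode above 0.03 m).
It fails at once if the spoon was shifted by more than 30 mm (distance of spoon from where it was at the start of the episode above 0.03 m).
It fails at once if the sugar caddy was shifted by more than 30 mm (distance of caddy from where it was at the start of the episode above 0.03 m).
It fails at once if the orange was shifted by more than 30 mm (distance of orange from where it was at the start of the episode above 0.03 m).
It also fails if it takes over 72 s, if anything falls off the work surface, if the arm or the gripper's body presses on something with over 40 N, if the wrist force passes 120 N, or if a joint passes its speed limit or range.

ROBOT

A 7-joint arm with a two-finger parallel gripper is mounted at the origin on a cart in front of the work surface, level with it; the furniture and walls round the work are solid. World frame = base frame: x ahead of the robot, y to its left, z up, the work surface at z = 0. Lengths are in m, angles in rad, forces in N, time in s.
With the tool pointing down it reaches from about 0.4 to 0.85 m from the base axis. Payload 10.4 kg.
Tool frame: the origin (TCP) lies at the very end of the fingers, on their centre line; the grasp point (between the pads) lies 19 mm behind it; y points along the fingers, x is the direction in which the jaws open and shut, and the axes are right-handed (so a half turn about y gives the same grasp; the last joint's range is limited). The gripper opens to 87 mm and grips with 3 to 60 N. Pads are 19 mm wide; open, the fingers measure 117 mm over their backs; the gripper's body (75 mm by 190 mm) begins 51 mm behind the grasp point.
Start: joints at [-1.243, 0.332, -0.065, 1.46, 0.022, 1.35, -0.088], TCP at [0.215, 0.587, 0.223] pointing down, gripper open.
Joint ranges: [-2.6, 2.6], [-0.5, 2.12], [-1.47, 1.34], [0.16, 2.42], [-1.27, 4.41], [0.06, 2.06], [-2.6, 2.6]. Speed limits (rad/s): [2.22, 2.22, 2.79, 2.79, 3.14, 3.14, 3.14].

INTERFACE

Orientations are given as a unit quaternion [x, y, z, w].
In Python, from bench import readout, vision, r gives the robot as it stands.
- The arm moves only by the tool arm_command, never from a script. Its argument "targets" is a list that holds one entry, the list of rows, each a list of 6 numbers: the shift along the tool's x, y, z in m, then the turn, a rotation vector about the tool's x, y, z in degrees. A call has 1 to 12 rows; each row shifts and turns the commanded pose from where the row before left it, along the tool's axes as they then stand; what a row does not reach is not made up. A row lasts 1/12 s, in which the tool goes at most 41.7 mm and 7.16 degrees, less where a joint would pass 70% of its speed; a pose out of reach is approached as far as the arm can. A call is refused whole if a number of a shift passes 0.0417 or a number of a turn 7.16, either way. A call with a gripper value outside its range is refused whole. "hand" is the opening, from 0 (shut) to 1 (fully open), set as the call begins (left out, the last holds). The fingers move at their own pace and stop on an object; "grip_force" is the grip in N (left out, the last holds). Time passes only in rows, so rows that do not move let the fingers close. It gives the time, the measured TCP pose, the force and the opening at its end, in the units of the state.
- readout.read_state(): the state, without advancing time (a new reading comes with each control period).
- vision.camera(name): name is "scene" or "top"; returns a dict with "pixels" (480x640x3 uint8, blue, green, red), "fovy" (degrees; the focal length in pixels is half the picture's height over the tangent of half this angle, whatever the lens; pixels are square), "cx", "cy" (the principal point, pixels), "R" (3x3) and "t" (3): a world point X has camera coordinates R X + t. Camera axes: x right, y down, z forward; pixel columns grow to the right and rows downward; lengths in m; the calibration is good to about 2 mm. A picture is of the moment at which its call begins. There is no depth.
- r.close_job(): hands the job in, once; it reports no verdict.
The state is a dict: "time": time; "joint_positions": joint angles; "joint_vel": joint speeds; "joint_torque": joint torques, N m; "ee_pos": TCP position; "eef_rot": TCP orientation; "ft_force": force on the tool from outside, world axes, zero at the start; "torque": the same for the moment, N m; "width": finger opening in m.
Only numpy, scipy, OpenCV 4.12 (cv2) and the standard library are available. Lean on these libraries where they do the work, as an engineer would, in place of code of your own. Each camera call takes 0.05 s, during which the arm holds its last target.

## Working session

There is one attempt and no reset: what is moved stays moved. The work goes in short steps, Python scripts to look and compute and a tool call to move; the robot and the scene stay as the last step left them, time stands still between calls to the robot, and variables do not carry over. Pictures are saved under pics/ and viewed, and the job is handed in when it is done.

Besides the shell and the picture viewer there is one more tool, called after "Request:" as name(argument=value, ...) on one line, values as JSON. arm_command: Moves the arm, as the interface text tells. Its arguments: {"type":"object","properties":{"targets":{"type":"array","items":{"type":"array","items":{"type":"array","items":{"type":"number"}}}},"hand":{"type":"number"},"grip_force":{"type":"number"}},"required":["targets"]}

```bash
mkdir -p pics; ls; python3 - <<'E'
from bench import readout, vision, r
import cv2
s=readout.read_state()
for k,v in s.items(): print(k,v)
for n in ("scene","top"):
    c=vision.camera(n); cv2.imwrite(f"pics/{n}0.png",c["pixels"])
    print(n,c["fovy"],c["cx"],c["cy"],c["R"],c["t"])
E
```

```text
pics
time 0.0
joint_positions [-1.24260547  0.33289958 -0.064712    1.46095835  0.02159176  1.34990894
 -0.08850643]
joint_vel [-0.00212402 -0.000131   -0.00119395 -0.00049702  0.00176835  0.00112165
 -0.00065844]
joint_torque [ 1.93348825e-06 -6.23264909e+01  2.41359381e-02 -3.89887154e+01
 -6.15605107e-02  3.97246750e-02  1.26785753e-04]
ee_pos [0.21463462 0.58656286 0.22172854]
eef_rot [ 0.57988836  0.40467035 -0.4055037  -0.57925655]
ft_force [-0.04063696 -0.07861487 -0.93533182]
torque [ 0.00717354  0.0078543  -0.04862959]
width 0.08698975859281324
scene 56.13196879085604 325.5510460518563 238.55072671661543 [[ 0.68161982 -0.73149597 -0.01755158]
 [-0.55803209 -0.50416884 -0.65910088]
 [ 0.47328067  0.45905057 -0.7518497 ]] [-0.39098392  0.32538203  0.92427232]
top 50.40853550180579 322.9353257837805 234.03838586267534 [[ 0.01011141 -0.9999474  -0.00172097]
 [-0.99727155 -0.00995846 -0.07314567]
 [ 0.07312468  0.00245588 -0.99731978]] [-0.05595072  0.5046903   1.20032015]
```

View pics/scene0.png

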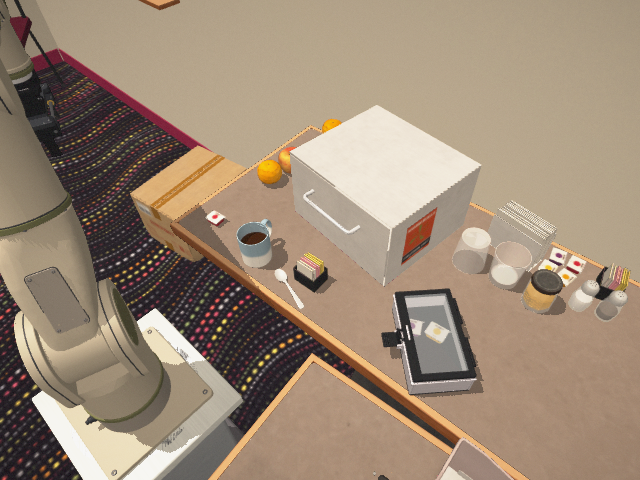

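View pics/top0.png

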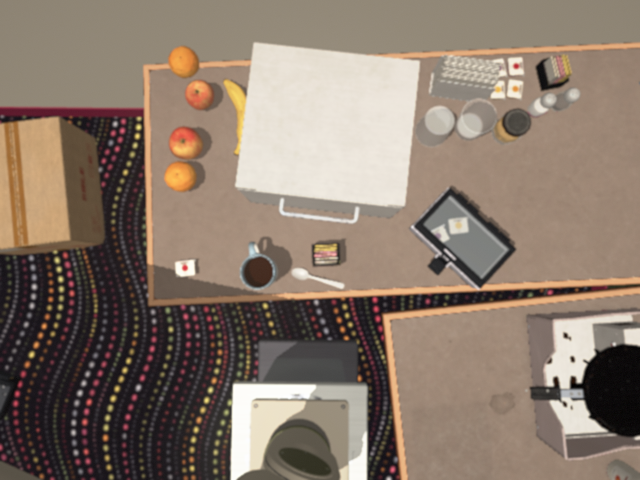

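The scene picture shows the loose tub at about (216,218), the mug at (255,243), the caddy at (311,270) and the box at (435,340) with its latch at (390,340). In the top picture the tub is at (185,268) and the latch pad at (438,265). I'll zoom in to measure.

```bash
cat > h.py <<'E'
import numpy as np, cv2
from bench import readout, vision, r
from scipy.spatial.transform import Rotation as Ro
def f(c): return 240/np.tan(np.radians(c["fovy"]/2))
def ray(c,u,v):
    d=np.array([(u-c["cx"])/f(c),(v-c["cy"])/f(c),1.]); R=np.array(c["R"]);t=np.array(c["t"])
    return -R.T@t, R.T@d
def onz(c,u,v,z):
    o,d=ray(c,u,v); return o+d*(z-o[2])/d[2]
def proj(c,X):
    p=np.array(c["R"])@np.array(X)+np.array(c["t"]); return np.array([c["cx"],c["cy"]])+f(c)*p[:2]/p[2]
def two(c1,p1,c2,p2):
    o1,d1=ray(c1,*p1);o2,d2=ray(c2,*p2)
    A=np.stack([d1,-d2],1); s=np.linalg.lstsq(A,o2-o1,rcond=None)[0]
    a=o1+d1*s[0];b=o2+d2*s[1]; return (a+b)/2,np.linalg.norm(a-b)
def crop(c,x0,y0,x1,y1,s,name):
    im=cv2.resize(c["pixels"][y0:y1,x0:x1],None,fx=s,fy=s,interpolation=cv2.INTER_CUBIC); cv2.imwrite("pics/"+name,im)
E
python3 - <<'E'
from h import *
t=vision.camera("top");s=vision.camera("scene")
a=cv2.resize(t["pixels"][180:295,400:525],None,fx=4,fy=4,interpolation=cv2.INTER_CUBIC)
b=cv2.resize(s["pixels"][280:400,375:485],None,fx=4,fy=4,interpolation=cv2.INTER_CUBIC)[:460,:300]
cv2.imwrite("pics/box_t.png",a); crop(s,375,280,485,400,5,"box_s.png")
crop(t,150,240,210,290,10,"tub_t.png"); crop(s,195,200,235,235,12,"tub_s.png")
E
```

```text
(no output)
```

View pics/box_t.png

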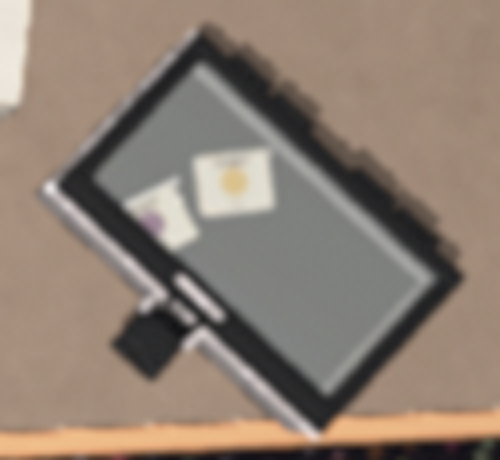

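View pics/box_s.png

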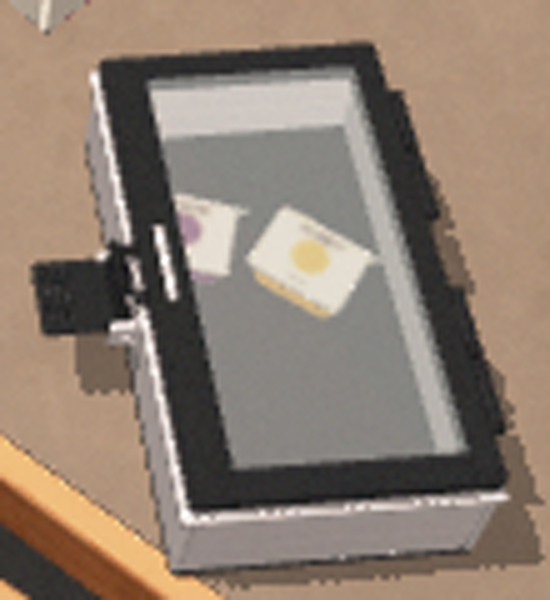

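View pics/tub_t.png

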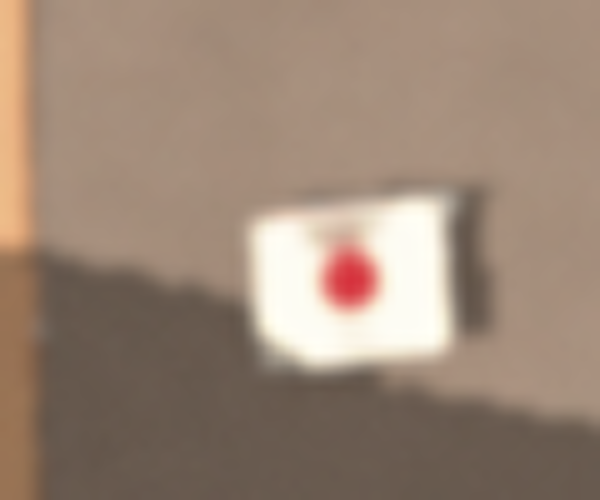

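View pics/tub_s.png

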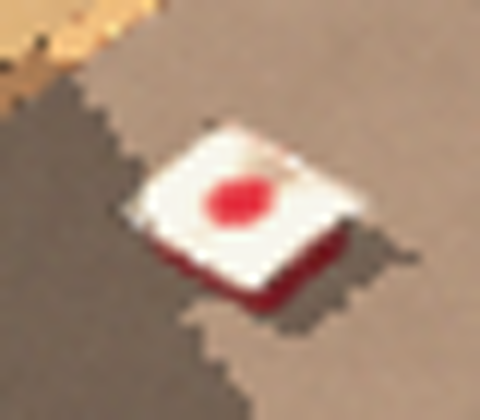

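```bash
python3 - <<'E'
from h import *
t=vision.camera("top");s=vision.camera("scene")
T=lambda p,k=4,o=(400,180):(o[0]+(p[0]+.5)/k-.5,o[1]+(p[1]+.5)/k-.5)
def both(n,pt,ps,z):
    print(n,onz(t,*pt,z)[:2].round(4),onz(s,*ps,z)[:2].round(4),[np.round(q,4) for q in two(t,pt,s,ps)])
S=lambda p:T(p,5,(375,280))
both('FL',T((60,183)),S((102,65)),.07)
both('FR',T((318,425)),S((190,508)),.07)
both('BL',T((205,35)),S((373,45)),.07)
both('BR',T((460,278)),S((505,482)),.07)
both('pad',T((150,347)),S((75,297)),.05)
both('dot a',T((152,222)),S((190,228)),.022)
both('dot b',T((235,183)),S((310,256)),.022)
P=lambda p:T(p,10,(150,240)); Q=lambda p:T(p,12,(195,200))
both('tub',P((350,280)),Q((240,202)),.016)
# foil corners
for p in [(250,213),(450,197),(448,350),(265,365)]: print(onz(t,*P(p),.016))
for p in [(228,125),(365,210),(262,290),(132,208)]: print('s',onz(s,*Q(p),.016))
E
```

```text
FL [ 0.5234 -0.2608] [ 0.5213 -0.261 ] [array([ 0.5232, -0.2607,  0.0679]), np.float64(0.0013)]
FR [ 0.387  -0.4068] [ 0.3804 -0.41  ] [array([ 0.3859, -0.4091,  0.0597]), np.float64(0.0023)]
BL [ 0.6098 -0.3445] [ 0.611  -0.3436] [array([ 0.6095, -0.3441,  0.072 ]), np.float64(0.0)]
BR [ 0.4713 -0.4888] [ 0.4708 -0.4931] [array([ 0.4724, -0.4918,  0.0652]), np.float64(0.0028)]
pad [ 0.4305 -0.3162] [ 0.4322 -0.3169] [array([ 0.4311, -0.3166,  0.0509]), np.float64(0.0017)]
dot a [ 0.5051 -0.3241] [ 0.5074 -0.3261] [array([ 0.5061, -0.3252,  0.0221]), np.float64(0.003)]
dot b [ 0.5289 -0.3737] [ 0.5314 -0.3731] [array([ 0.529 , -0.3733,  0.0251]), np.float64(0.0012)]
tub [0.422  0.2783] [0.4231 0.2773] [array([0.4226, 0.2779, 0.016 ]), np.float64(0.0014)]
[0.43770551 0.30263502 0.016     ]
[0.4420009  0.25498884 0.016     ]
[0.40559427 0.25442646 0.016     ]
[0.40159247 0.29792536 0.016     ]
s [0.43668482 0.29942008 0.016     ]
s [0.44077837 0.25387679 0.016     ]
s [0.40922333 0.25140146 0.016     ]
s [0.40520274 0.29432732 0.016     ]
```

```bash
cat >> h.py <<'E'
YAW=np.radians(-43.5); BC=np.array([.497,-.376])
bx=np.array([np.cos(YAW),np.sin(YAW)]); by=np.array([-bx[1],bx[0]])
def box(x,y): return BC+x*bx+y*by
def rot(): return Ro.from_quat(readout.read_state()["eef_rot"])
def head(): 
    m=rot().as_matrix(); return np.degrees(np.arctan2(m[1,0],m[0,0]))
def to(X):
    s=readout.read_state(); d=rot().inv().apply(np.array(X)-s["ee_pos"]); return d
E
python3 - <<'E'
from h import *
print(rot().as_matrix().round(3),head())
print(box(-.0975,-.0015),box(0,-.052))
E
```

```text
[[ 0.344 -0.    -0.939]
 [ 0.939 -0.     0.344]
 [-0.    -1.    -0.   ]] 69.90062688987332
[ 0.42524347 -0.30997349] [ 0.46120556 -0.41371947]
```

Request:
arm_command(targets=[[[0,0,0,0,5.85,0],[0,0,0,0,5.85,0],[0,0,0,0,5.85,0],[0,0,0,0,5.85,0]]], hand=0, grip_force=20)

```text
time: 0.63
ee_pos: [0.2148, 0.5869, 0.2225]
eef_rot: [0.65, 0.277, -0.278, -0.65]
ft_force: [-0.1, -0.4, -0.4]
width: 0.0683
```

Request:
arm_command(targets=[[[-0.0115,-0.0036,-0.039,0,0,0],[-0.0115,-0.0036,-0.039,0,0,0],[-0.0115,-0.0036,-0.039,0,0,0],[-0.0115,-0.0036,-0.039,0,0,0],[-0.0115,-0.0036,-0.039,0,0,0],[-0.0115,-0.0036,-0.039,0,0,0],[-0.0115,-0.0036,-0.039,0,0,0],[-0.0115,-0.0036,-0.039,0,0,0],[-0.0115,-0.0036,-0.039,0,0,0],[-0.0115,-0.0036,-0.039,0,0,0],[-0.0115,-0.0036,-0.039,0,0,0],[0,0,0,0,0,0]]])

```text
time: 1.63
ee_pos: [0.4429, 0.1922, 0.2633]
eef_rot: [0.652, 0.276, -0.275, -0.651]
ft_force: [1.0, 0.1, -0.3]
width: 0.0007
```

```bash
python3 - <<'E'
from h import *
s=readout.read_state();print(s["time"],s["ee_pos"],head(),s["joint_positions"],s["width"],to([*box(-.0975,-.0015),.15]))
E
```

```text
1.6333 [0.44285201 0.19223096 0.2633251 ] 45.89635864568298 [-0.83238077 -0.02039698  0.3244762   1.77765087  0.0083882   1.38120271
  0.29150791] 0.0007372943698006599 [-0.37304709  0.11353167 -0.3366131 ]
```

Request:
arm_command(targets=[[[-0.0287,0.004,-0.0258,0,0,0],[-0.0287,0.004,-0.0258,0,0,0],[-0.0287,0.004,-0.0258,0,0,0],[-0.0287,0.004,-0.0258,0,0,0],[-0.0287,0.004,-0.0258,0,0,0],[-0.0287,0.004,-0.0258,0,0,0],[-0.0287,0.004,-0.0258,0,0,0],[-0.0287,0.004,-0.0258,0,0,0],[-0.0287,0.004,-0.0258,0,0,0],[-0.0287,0.004,-0.0258,0,0,0],[-0.0287,0.004,-0.0258,0,0,0],[-0.0287,0.004,-0.0258,0,0,0]]])

```text
time: 2.63
ee_pos: [0.4262, -0.2647, 0.2144]
eef_rot: [0.65, 0.28, -0.279, -0.649]
ft_force: [0.8, 0.5, -0.8]
width: 0.0006
```

Request:
arm_command(targets=[[[-0.0287,0.004,-0.027,0,0.0,0],[0,0.03,0,0,0,0],[0,0.02,0,0,0,0],[0,0.01,0,0,0,0],[0,0,0,0,0,0],[0,0,0,0,0,0]]])

```text
time: 3.13
ee_pos: [0.4265, -0.3021, 0.1505]
eef_rot: [-0.65, -0.279, 0.279, 0.65]
ft_force: [-0.7, 0.2, 1.0]
width: 0.0005
```

```bash
python3 - <<'E'
from h import *
s=readout.read_state();print(s["time"],s["ee_pos"],head(),s["joint_positions"],s["ft_force"],to([*box(-.0975,-.0015),.06]))
c=vision.camera("scene"); p=proj(c,s["ee_pos"]);print(p); crop(c,330,220,480,400,4,"a1.png")
E
```

```text
3.1333 [ 0.42645688 -0.30209698  0.15050091] 46.532207977513686 [-0.31247893  0.22243021  0.95526978  1.86334558 -0.1980519   1.15599562
  1.5238741 ] [-0.72174676  0.20132213  0.98483664] [-0.0065445   0.0905002  -0.00456164]
[386.32368362 310.8968933 ]
```

View pics/a1.png

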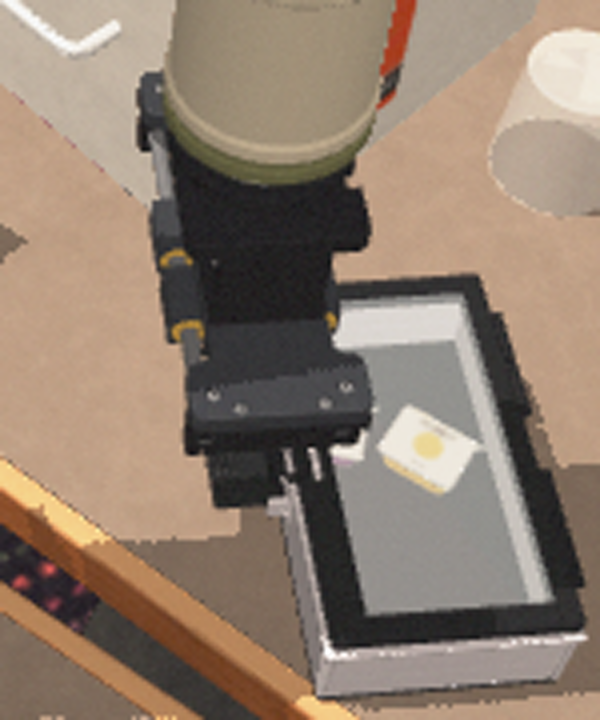

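The gripper is above the latch, with the pad visible below it around (237,475) in the crop. I'll line up and press.

Request:
arm_command(targets=[[[-0.0065,0.02,-0.0025,0,0,0],[0,0.03,0,0,0,0],[0,0.03,0,0,0,0],[0,0.01,0,0,0,0],[0,0,0,0,0,0],[0,0,0,0,0,0]]])

```text
time: 3.68
ee_pos: [0.4242, -0.3092, 0.0615]
eef_rot: [0.65, 0.279, -0.279, -0.649]
ft_force: [-0.5, -1.0, -0.4]
width: 0.0005
```

Request:
arm_command(targets=[[[0,0.005,0,0,0,0],[0,0.003,0,0,0,0],[0,0.002,0,0,0,0],[0,0.002,0,0,0,0],[0,0,0,0,0,0]]])

```text
time: 4.1
ee_pos: [0.4239, -0.3088, 0.0482]
eef_rot: [0.65, 0.279, -0.279, -0.65]
ft_force: [0.4, 1.4, 1.7]
width: 0.0006
```

```bash
python3 - <<'E'
from h import *
s=readout.read_state();print(s["time"],s["ee_pos"],head(),s["ft_force"])
c=vision.camera("scene"); crop(c,330,220,480,400,4,"a2.png")
E
```

```text
4.1 [ 0.42388866 -0.3087586   0.04824804] 46.51328754042434 [0.44757589 1.36366557 1.69743155]
```

View pics/a2.png

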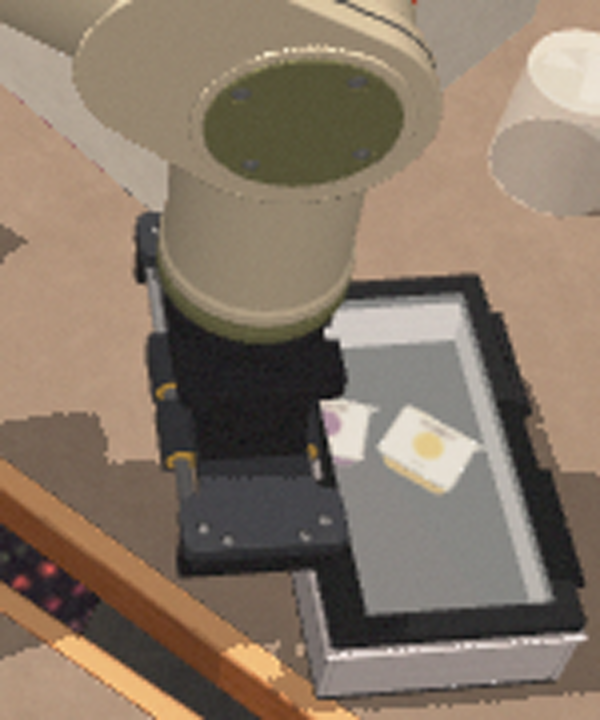

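Contact has just begun, and the picture still shows the lid shut. I'll press another 5 mm.

Request:
arm_command(targets=[[[0,0.002,0,0,0,0],[0,0.002,0,0,0,0],[0,0.001,0,0,0,0],[0,0,0,0,0,0],[0,0,0,0,0,0]]])

```text
time: 4.57
ee_pos: [0.4238, -0.3087, 0.044]
eef_rot: [-0.649, -0.279, 0.279, 0.65]
ft_force: [-4.7, 6.4, 20.1]
width: 0.0005
```

```bash
python3 - <<'E'
from h import *
s=readout.read_state();print(s["time"],s["ee_pos"],head(),s["ft_force"])
c=vision.camera("scene"); crop(c,330,220,480,400,4,"a3.png")
E
```

```text
4.5667 [ 0.4238483  -0.30871251  0.04399808] 46.496068234792524 [-4.67886508  6.41846301 20.13827153]
```

View pics/a3.png

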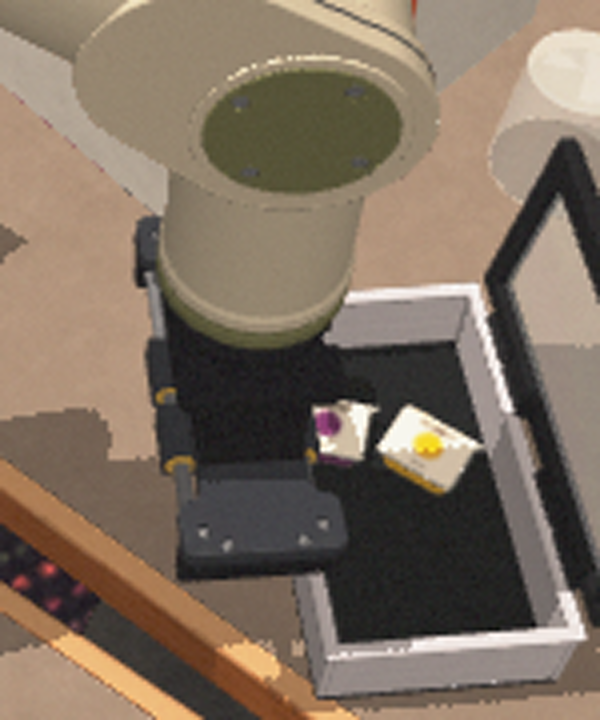

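The lid has popped wide open, with its raised edge near (570,145) in the crop. Next I'll retreat and go to the tub.

Request:
arm_command(targets=[[[0,-0.03,0,0,0,0],[0,-0.04,0,0,0,0],[0,-0.04,0,0,0,0],[0,-0.04,0,0,0,0],[0,-0.04,0,0,0,0],[0.0283,-0.015,0.0269,0,0,0],[0.0283,0,0.0269,0,0,0],[0.0283,0,0.0269,0,0,0],[0.0283,0,0.0269,0,0,0],[0.0283,0,0.0269,0,0,0],[0.0283,0,0.0269,0,0,0],[0.0283,0,0.0269,0,0,0]]])

```text
time: 5.62
ee_pos: [0.4229, -0.034, 0.2482]
eef_rot: [-0.65, -0.279, 0.279, 0.65]
ft_force: [1.1, 0.5, 0.8]
width: 0.0001
```

Request:
arm_command(targets=[[[0.0283,0,0.0269,0,0,0],[0.0283,0,0.0269,0,0,0],[0.0283,0,0.0269,0,0,0],[0.0283,0,0.0269,0,0,0],[0.0283,0,0.0269,0,0,0],[0.0283,0,0.0269,0,0,0],[0.0283,0,0.0269,0,0,0],[0.0283,0,0.0269,0,0,0],[0,0,0,0,0,0]]], hand=0.8)

```text
time: 6.37
ee_pos: [0.4208, 0.2842, 0.2469]
eef_rot: [-0.648, -0.282, 0.282, 0.649]
ft_force: [-0.5, 0.7, -0.3]
width: 0.0527
```

Request:
arm_command(targets=[[[0,0,0,0,6.9,0],[0,0,0,0,6.9,0],[0,0,0,0,6.9,0],[0,0,0,0,6.9,0],[0,0,0,0,6.9,0],[0,0,0,0,6.8,0],[0,0,0,0,0,0],[0,0,0,0,0,0]]])

```text
time: 7.03
ee_pos: [0.4231, 0.2765, 0.2478]
eef_rot: [0.706, 0.033, -0.033, -0.706]
ft_force: [0.6, -0.2, 0.1]
width: 0.0694
```

```bash
python3 - <<'E'
from h import *
s=readout.read_state();print(s["time"],s["ee_pos"],head(),s["joint_positions"],s["width"],s["ft_force"],to([.4225,.277,.08]),rot().as_matrix().round(3))
c=vision.camera("scene"); crop(c,170,100,320,260,4,"b1.png")
cv2.imwrite("pics/b1full.png",c["pixels"])
E
```

```text
7.0333 [0.42314846 0.27648921 0.24783224] 5.40698832486159 [-0.95525727  0.04511405  0.29714161  1.74768467 -0.01347188  1.35094801
 -0.56109054] 0.06935969316992091 [ 0.6052352  -0.21289675  0.11575791] [-0.00057985  0.16783222  0.00059211] [[ 0.996 -0.    -0.094]
 [ 0.094 -0.     0.996]
 [-0.    -1.    -0.   ]]
```

View pics/b1full.png

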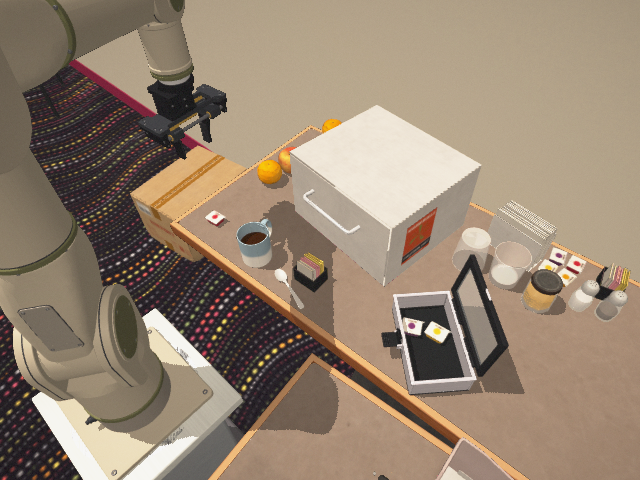

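The tub is untouched at (216,218), the box is open, and the gripper is above the tub. Descending.

Request:
arm_command(targets=[[[0,0.04,0,0,0,0],[0,0.04,0,0,0,0],[0,0.04,0,0,0,0],[0,0.04,0,0,0,0],[0,0.04,0,0,0,0],[0,0.015,0,0,0,0],[0,0.01,0,0,0,0],[0,0.01,0,0,0,0],[0,0.006,0,0,0,0],[0,0.003,0,0,0,0],[0,0,0,0,0,0]]])

```text
time: 8.0
ee_pos: [0.4234, 0.277, 0.0044]
eef_rot: [-0.706, -0.032, 0.032, 0.707]
ft_force: [-0.4, -0.3, -0.1]
width: 0.0699
```

Request:
arm_command(targets=[[[0,0,0,0,0,0],[0,0,0,0,0,0],[0,0,0,0,0,0],[0,0,0,0,0,0],[0,0,0,0,0,0],[0,0,0,0,0,0],[0,0,0,0,0,0],[0,0,0,0,0,0]]], hand=0.2, grip_force=8)

```text
time: 8.67
ee_pos: [0.4231, 0.2767, 0.0042]
eef_rot: [-0.706, -0.032, 0.032, 0.706]
ft_force: [-0.6, 0.6, 2.0]
width: 0.033
```

```bash
python3 - <<'E'
from h import *
s=readout.read_state();print(s["time"],s["ee_pos"],head(),s["width"],s["ft_force"])
c=vision.camera("scene"); crop(c,170,120,300,260,4,"b2.png")
E
```

```text
8.6667 [0.42313648 0.27668744 0.00419353] 5.198614541930793 0.03299575105043404 [-0.64470747  0.61001799  1.97289979]
```

View pics/b2.png

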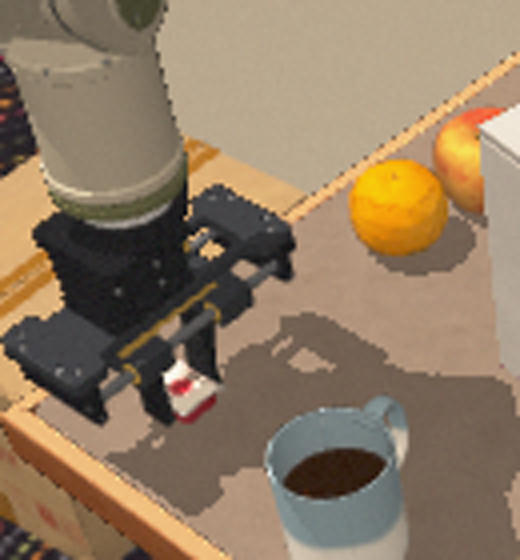

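The tub is held between the fingers (width 33 mm, red and white tub at (190,390) in the crop). Lifting and carrying it over.

Request:
arm_command(targets=[[[0,-0.02,0,0,0,0],[0,-0.04,0,0,0,0],[0,-0.04,0,0,0,0],[0,-0.04,0,0,0,0],[0,-0.04,0,0,0,0],[0,-0.04,0,0,0,0],[0,-0.04,0,0,-6.9,0],[0,0,0,0,-6.9,0],[0,0,0,0,-6.9,0],[0,0,0,0,-6.9,0],[0,0,0,0,-6.9,0],[0,0,0,0,-6.8,0]]])

```text
time: 9.72
ee_pos: [0.423, 0.2766, 0.264]
eef_rot: [-0.649, -0.281, 0.281, 0.649]
ft_force: [0.1, -0.3, -0.8]
width: 0.033
```

Request:
arm_command(targets=[[[0,0,0,0,0,0],[-0.0264,0,-0.0279,0,0,0],[-0.0264,0,-0.0279,0,0,0],[-0.0264,0,-0.0279,0,0,0],[-0.0264,0,-0.0279,0,0,0],[-0.0264,0,-0.0279,0,0,0],[-0.0264,0,-0.0279,0,0,0],[-0.0264,0,-0.0279,0,0,0],[-0.0264,0,-0.0279,0,0,0],[-0.0264,0,-0.0279,0,0,0],[-0.0264,0,-0.0279,0,0,0],[-0.0264,0,-0.0279,0,0,0]]])

```text
time: 10.72
ee_pos: [0.4454, -0.1472, 0.2643]
eef_rot: [-0.65, -0.278, 0.277, 0.65]
ft_force: [2.0, -0.0, -0.9]
width: 0.0332
```

Request:
arm_command(targets=[[[-0.0264,0,-0.0279,0,0,0],[-0.0264,0,-0.0279,0,0,0],[-0.0264,0,-0.0279,0,0,0],[-0.0264,0,-0.0279,0,0,0],[-0.0264,0,-0.0279,0,0,0],[-0.0264,0,-0.0279,0,0,0],[-0.0264,0,-0.0279,0,0,0],[0,0,0,0,0,0],[0,0,0,0,0,0]]])

```text
time: 11.47
ee_pos: [0.4581, -0.4168, 0.263]
eef_rot: [-0.651, -0.275, 0.277, 0.651]
ft_force: [0.5, 0.7, -0.4]
width: 0.0331
```

```bash
python3 - <<'E'
from h import *
s=readout.read_state();print(s["time"],s["ee_pos"],head(),s["width"],s["ft_force"],s["joint_positions"],to([*box(0,-.052),.015]))
c=vision.camera("scene"); crop(c,330,170,530,400,3,"c1.png")
E
```

```text
11.4667 [ 0.45813626 -0.41679548  0.26301695] 45.94131909136723 0.03308047027767057 [ 0.48403237  0.73372572 -0.44776847] [-0.05966534  0.43066867  0.99491122  1.45491083 -0.35725642  1.45060926
  1.73763104] [ 0.00509222  0.2480024  -0.00041012]
```

View pics/c1.png

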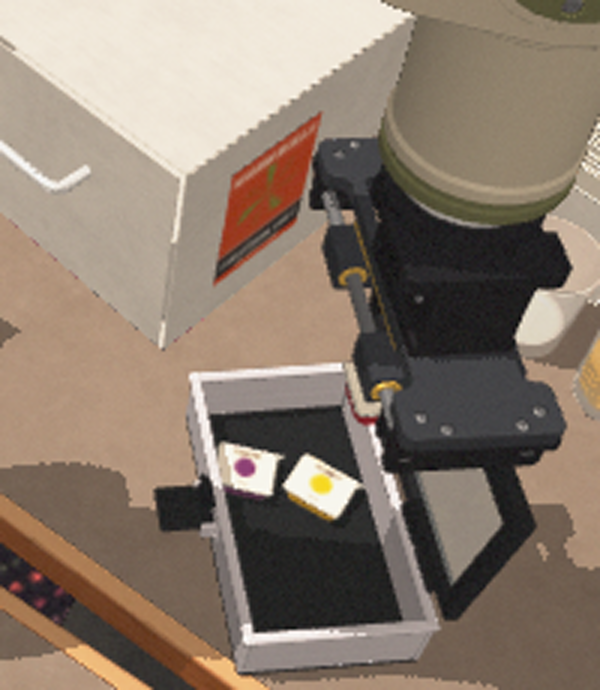

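The held tub is above the right half of the open box, with tubs a and b at (247,468) and (320,485) in the crop. Descending.

Request:
arm_command(targets=[[[0.005,0.04,0,0,-0.6,0],[0,0.04,0,0,0,0],[0,0.04,0,0,0,0],[0,0.04,0,0,0,0],[0,0,0,0,0,0],[0,0,0,0,0,0]]])

```text
time: 12.02
ee_pos: [0.4641, -0.4079, 0.1039]
eef_rot: [-0.647, -0.283, 0.283, 0.649]
ft_force: [0.5, 0.4, 1.1]
width: 0.033
```

```bash
python3 - <<'E'
from h import *
s=readout.read_state();print(s["time"],s["ee_pos"],head(),s["width"],s["ft_force"],to([*box(0,-.052),.013]))
c=vision.camera("scene"); crop(c,330,170,530,400,3,"c2.png")
E
```

```text
12.0167 [ 0.46408699 -0.40792988  0.10388953] 47.14804807723553 0.033017778961402934 [0.51578178 0.42610827 1.06800979] [-0.00623541  0.09088214 -0.00206993]
```

View pics/c2.png

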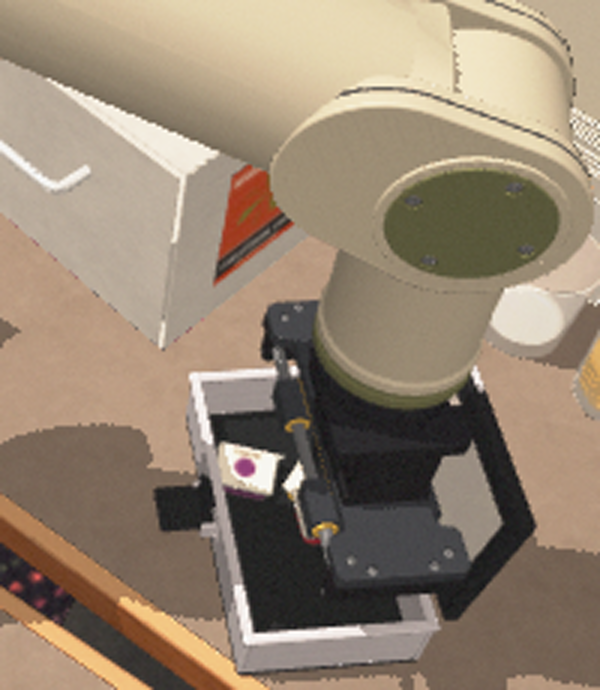

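```bash
python3 - <<'E'
from h import *
c=vision.camera("top"); cv2.imwrite("pics/c3.png",c["pixels"])
for z in (.226,.35,.42): print(z,proj(c,[.53,-.23,z]))
E
```

```text
0.226 [413.03420663 214.85963513]
0.35 [425.4390698  206.99312364]
0.42 [434.09485339 201.50408115]
```

View pics/c3.png

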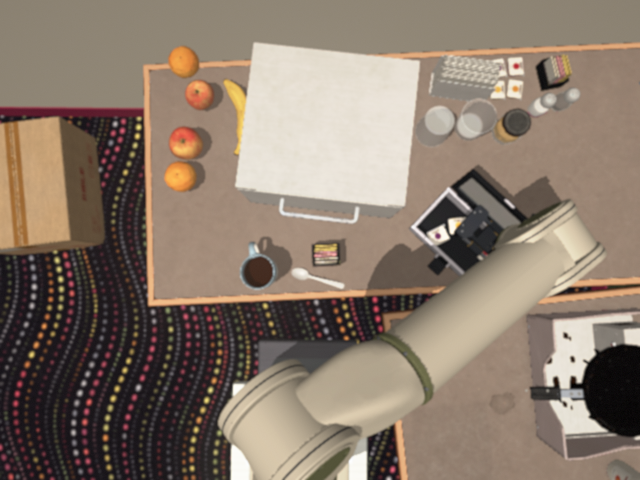

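The top view shows the forearm well clear of the warmer. Lowering the tub to the floor now.

Request:
arm_command(targets=[[[-0.006,0,0.001,0,0.5,0],[0,0.03,0,0,0,0],[0,0.03,0,0,0,0],[0,0.015,0,0,0,0],[0,0.01,0,0,0,0],[0,0.005,0,0,0,0],[0,0,0,0,0,0],[0,0,0,0,0,0]]])

```text
time: 12.78
ee_pos: [0.4594, -0.4145, 0.0153]
eef_rot: [0.65, 0.28, -0.279, -0.649]
ft_force: [0.4, -1.1, 0.4]
width: 0.033
```

Request:
arm_command(targets=[[[0,0,0,0,0,0],[0,0,0,0,0,0],[0,0,0,0,0,0],[0,0,0,0,0,0]]], hand=0.57)

```text
time: 13.12
ee_pos: [0.4591, -0.4139, 0.0145]
eef_rot: [0.65, 0.28, -0.28, -0.649]
ft_force: [-0.2, 0.6, -0.7]
width: 0.0477
```

```bash
python3 - <<'E'
from h import *
s=readout.read_state();print(s["time"],s["ee_pos"],head(),s["width"],s["ft_force"],to([*box(0,-.052),.013]))
E
```

```text
13.1167 [ 0.45914848 -0.41394481  0.01453044] 46.60485532261703 0.047720040552880316 [-0.16526839  0.60973077 -0.74737867] [ 0.00157659  0.00153172 -0.00133895]
```

Request:
arm_command(targets=[[[0,-0.015,0,0,0,0],[0,-0.03,0,0,0,0],[0,-0.04,0,0,0,0],[0,-0.04,0,0,0,0],[0,-0.04,0,0,0,0],[0,-0.04,0,0,0,0],[0,-0.04,0,0,0,0],[0,-0.02,0,0,0,0]]])

```text
time: 13.78
ee_pos: [0.4587, -0.4151, 0.2854]
eef_rot: [0.651, 0.28, -0.278, -0.648]
ft_force: [0.8, -0.8, 0.1]
width: 0.0496
```

Request:
arm_command(targets=[[[0,0,0,0,0,0],[0,0,0,0,0,0]]], hand=0, grip_force=20)

```text
time: 13.95
ee_pos: [0.4588, -0.4144, 0.2809]
eef_rot: [0.65, 0.28, -0.279, -0.649]
ft_force: [-1.1, 0.7, -0.7]
width: 0.0424
```

```bash
python3 - <<'E'
from h import *
s=readout.read_state();print(s["time"],s["ee_pos"],head(),s["width"],s["ft_force"],to([*box(.115,0),.28]))
c=vision.camera("scene"); crop(c,330,170,530,400,3,"c4.png")
# expected lid points at 98 deg
for a in (98,):
  a=np.radians(a)
  for y in (.104,0,-.104):
    for n in (0.009,):
      p=np.array([.0655-.128*np.cos(a)+n*np.sin(a),.061+.128*np.sin(a)+n*np.cos(a)]); print(p,(proj(c,[*box(p[0],y),p[1]])-[330,170])*3)
E
```

```text
13.95 [ 0.45879541 -0.41437171  0.28094506] 46.571958661525045 0.042415952948322594 [-1.06683613  0.66627019 -0.6780548 ] [ 0.0539854   0.00127357 -0.11636436]
[0.09222657 0.18650175] [435.74862739 251.82184216]
[0.09222657 0.18650175] [482.13770492 379.55425095]
[0.09222657 0.18650175] [536.66896999 529.70618785]
```

View pics/c4.png

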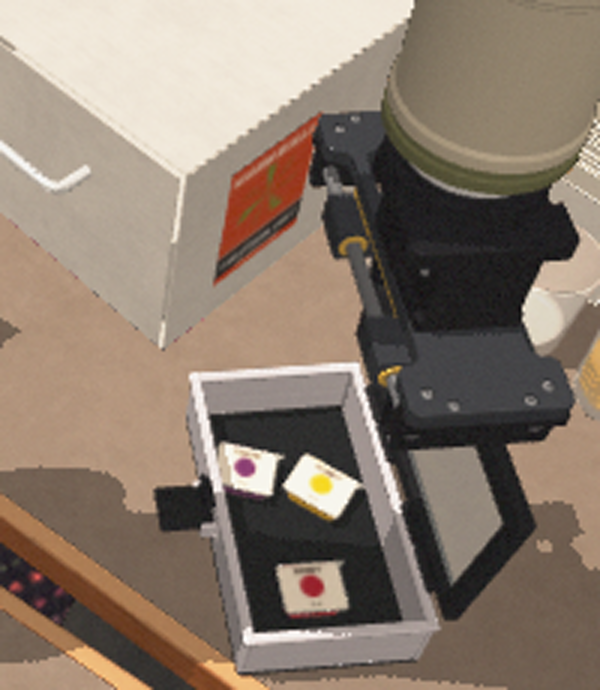

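All three tubs lie flat in the box, the new one at (312,585) in the crop, and the open lid's corner agrees with the prediction near (536,525). Next I'll move behind the lid.

Request:
arm_command(targets=[[[0.0135,0,-0.029,0,0,0],[0.0135,0,-0.029,0,0,0],[0.0135,0,-0.029,0,0,0],[0.0135,0,-0.029,0,0,0],[0,0,0,0,0,0],[0,0,0,0,0,0],[0,0.03,0,0,0,0],[0,0.03,0,0,0,0],[0,0.03,0,0,0,0],[0,0.025,0,0,0,0],[0,0,0,0,0,0],[0,0,0,0,0,0]]])

```text
time: 15.0
ee_pos: [0.579, -0.4536, 0.1635]
eef_rot: [-0.649, -0.279, 0.28, 0.65]
ft_force: [0.5, 0.2, 1.0]
width: 0.0004
```

```bash
python3 - <<'E'
from h import *
s=readout.read_state();print(s["time"],s["ee_pos"],head(),s["width"],s["ft_force"],s["joint_positions"],to([*box(.115,0),.165]))
c=vision.camera("scene"); crop(c,330,170,530,400,3,"d1.png")
p=np.array([.115,.165])
for a in list(range(95,-1,-10))+[0]:
  a=np.radians(a);q=np.array([.0655-.119*np.cos(a)+.009*np.sin(a)+.0095,.061+.119*np.sin(a)+.009*np.cos(a)])
  print(round(np.degrees(a)),(q*1e3).round(1),'tool z',((p-q)[0]*1e3).round(1),'tool y',((p-q)[1]*1e3).round(1));p=q
E
```

```text
15.0 [ 0.57903976 -0.45364265  0.16354649] 46.547581474158996 0.0004067272340142667 [0.4905598  0.1591212  0.99568984] [ 0.1086791   0.75496472  0.86834732  1.22167822 -0.55855654  1.40567406
  1.73554417] [-0.0001544  -0.00145885 -0.00204083]
95 [ 94.3 178.8] tool z 20.7 tool y -13.8
85 [ 73.6 180.3] tool z 20.7 tool y -1.6
75 [ 52.9 178.3] tool z 20.7 tool y 2.1
65 [ 32.9 172.7] tool z 20.0 tool y 5.6
55 [ 14.1 163.6] tool z 18.7 tool y 9.0
45 [ -2.8 151.5] tool z 16.9 tool y 12.1
35 [-17.3 136.6] tool z 14.5 tool y 14.9
25 [-29.  119.4] tool z 11.7 tool y 17.2
15 [-37.6 100.5] tool z 8.6 tool y 19.0
5 [-42.8  80.3] tool z 5.1 tool y 20.2
0 [-44.  70.] tool z 1.2 tool y 10.3
```

View pics/d1.png

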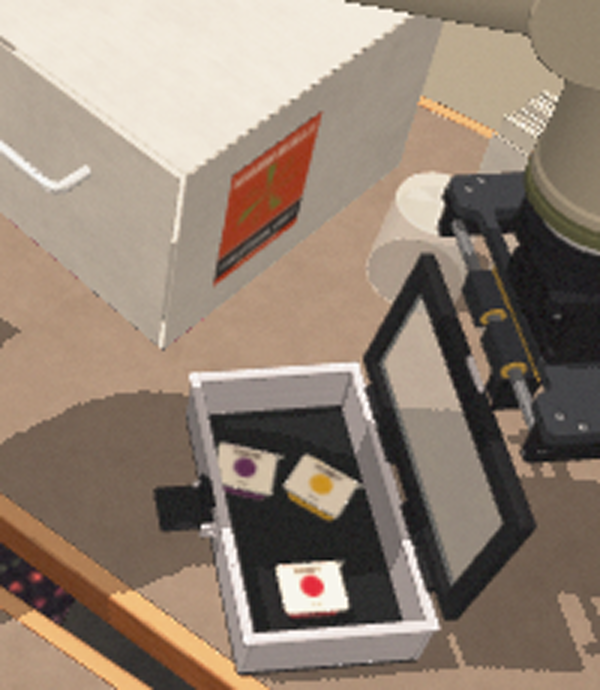

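The tool is behind the lid, which stands upright and untouched. I'll sweep it over and check halfway.

Request:
arm_command(targets=[[[0,-0.0025,0.0097,0,0,0],[0,-0.0025,0.0097,0,0,0],[0,-0.0025,0.0097,0,0,0],[0,-0.0025,0.0097,0,0,0],[0,0.001,0.0097,0,0,0],[0,0.001,0.0097,0,0,0],[0,0.0026,0.0094,0,0,0],[0,0.0026,0.0094,0,0,0],[0,0.0042,0.0088,0,0,0],[0,0.0042,0.0088,0,0,0],[0,0.0056,0.008,0,0,0],[0,0.0056,0.008,0,0,0]]])

```text
time: 16.05
ee_pos: [0.5001, -0.3793, 0.1499]
eef_rot: [0.651, 0.28, -0.278, -0.648]
ft_force: [0.4, -0.5, 1.3]
width: 0.0006
```

```bash
cat >> h.py <<'E'
def inbox():
    s=readout.read_state(); d=s["ee_pos"][:2]-BC; return [round(1e3*float(v),1) for v in (d@bx,d@by,s["ee_pos"][2])]
E
python3 - <<'E'
from h import *
s=readout.read_state();print(s["time"],inbox(),head(),s["ft_force"])
c=vision.camera("scene"); crop(c,330,170,530,400,3,"d2.png");print(inbox())
E
```

```text
16.05 [4.5, -0.3, 149.9] 46.55364831545976 [ 0.42196739 -0.54334996  1.28560427]
[3.0, -0.3, 148.7]
```

View pics/d2.png

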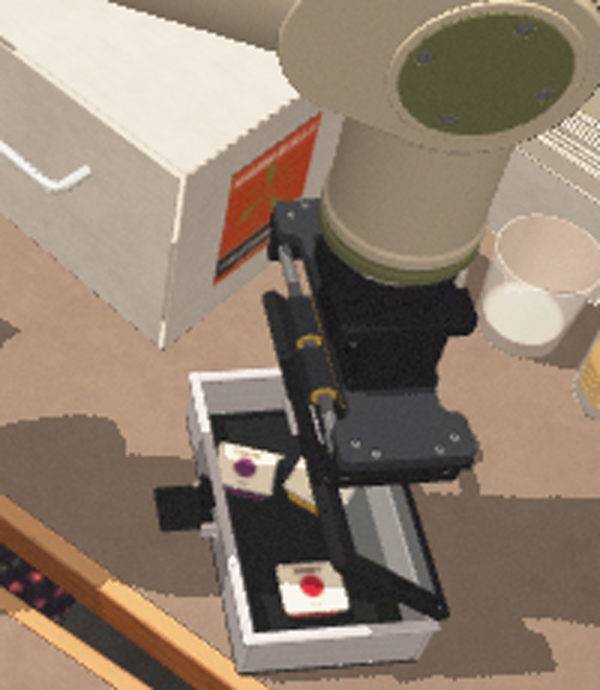

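The lid is being carried down at about 45 degrees, as planned. Continuing to about 5 degrees.

Request:
arm_command(targets=[[[0,0.007,0.007,0,0,0],[0,0.007,0.007,0,0,0],[0,0.008,0.006,0,0,0],[0,0.008,0.006,0,0,0],[0,0.009,0.0045,0,0,0],[0,0.009,0.0045,0,0,0],[0,0.0095,0.0045,0,0,0],[0,0.0075,0.004,0,0,0],[0,0,0,0,0,0],[0,0,0,0,0,0]]])

```text
time: 16.93
ee_pos: [0.468, -0.348, 0.0818]
eef_rot: [-0.649, -0.279, 0.28, 0.65]
ft_force: [-0.4, 0.1, 0.8]
width: 0.0006
```

```bash
python3 - <<'E'
from h import *
s=readout.read_state();print(s["time"],inbox(),head(),s["ft_force"])
c=vision.camera("scene"); crop(c,330,170,530,400,3,"d3.png");print(inbox())
E
```

```text
16.9333 [-40.3, 0.3, 81.8] 46.60380352064768 [-0.36777175  0.14518527  0.82900719]
[-39.8, 0.3, 82.3]
```

View pics/d3.png

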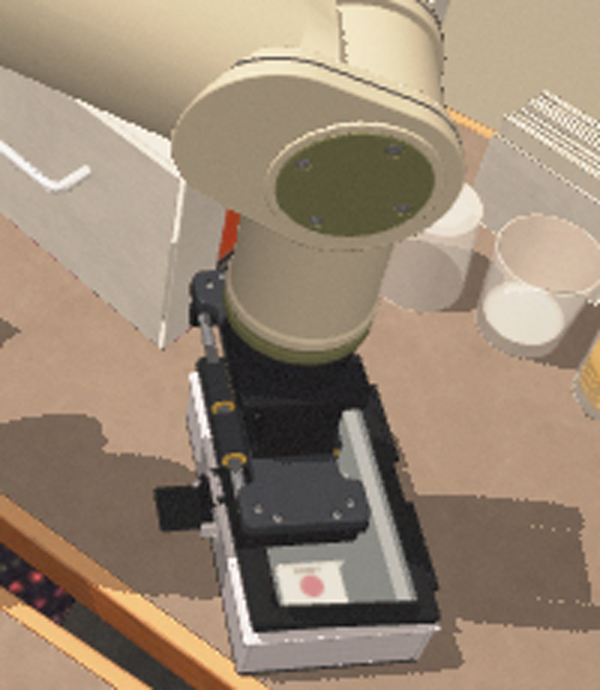

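The lid is nearly shut under the fingers. Now I'll press it down.

Request:
arm_command(targets=[[[0,0.003,0.002,0,0,0],[0,0.003,0.002,0,0,0],[0,0.002,0,0,0,0],[0,0.002,0,0,0,0],[0,0.001,0,0,0,0],[0,0.001,0,0,0,0],[0,0,0,0,0,0],[0,0,0,0,0,0]]])

```text
time: 17.65
ee_pos: [0.4652, -0.3454, 0.0705]
eef_rot: [-0.649, -0.28, 0.28, 0.65]
ft_force: [-3.0, 2.2, 5.7]
width: 0.0005
```

```bash
python3 - <<'E'
from h import *
s=readout.read_state();print(s["time"],inbox(),head(),s["ft_force"])
E
```

```text
17.65 [-44.1, 0.3, 70.5] 46.59738342156264 [-3.04473931  2.20675556  5.69710882]
```

Request:
arm_command(targets=[[[0,0.001,0,0,0,0],[0,0.001,0,0,0,0],[0,0,0,0,0,0],[0,0,0,0,0,0],[0,0,0,0,0,0]]])

```text
time: 18.07
ee_pos: [0.4653, -0.3455, 0.0701]
eef_rot: [-0.649, -0.28, 0.279, 0.65]
ft_force: [-7.3, 8.3, 27.4]
width: 0.0004
```

Force has risen to 27 N with no further travel, so the lid is on its stop. Lifting off slowly to see whether it holds.

Request:
arm_command(targets=[[[0,-0.003,0,0,0,0],[0,-0.005,0,0,0,0],[0,-0.01,0,0,0,0],[0,-0.03,0,0,0,0],[0,-0.04,0,0,0,0],[0,-0.04,0,0,0,0],[0,-0.04,0,0,0,0],[0.03,-0.03,0.02,0,0,0],[0.03,0,0.02,0,0,0],[0.03,0,0.02,0,0,0],[0.03,0,0.02,0,0,0],[0.03,0,0.02,0,0,0]]])

```text
time: 19.07
ee_pos: [0.495, -0.1705, 0.2634]
eef_rot: [-0.649, -0.28, 0.279, 0.65]
ft_force: [0.0, 0.1, -0.8]
width: 0.0008
```

Request:
arm_command(targets=[[[0,0,0,0,0,0],[0,0,0,0,0,0],[0,0,0,0,0,0],[0,0,0,0,0,0],[0,0,0,0,0,0],[0,0,0,0,0,0]]])

```text
time: 19.57
ee_pos: [0.4947, -0.1732, 0.2629]
eef_rot: [0.65, 0.279, -0.279, -0.65]
ft_force: [-0.2, -0.2, 0.1]
width: 0.0001
```

```bash
python3 - <<'E'
from h import *
s=readout.read_state();print(s["time"],inbox(),s["ft_force"])
c=vision.camera("scene"); cv2.imwrite("pics/e.png",c["pixels"]); crop(c,375,280,485,400,5,"e1.png")
c=vision.camera("top"); cv2.imwrite("pics/et.png",c["pixels"])
E
```

```text
19.5667 [-141.2, 145.5, 262.9] [-0.23015319 -0.2209556   0.10797054]
```

View pics/e.png

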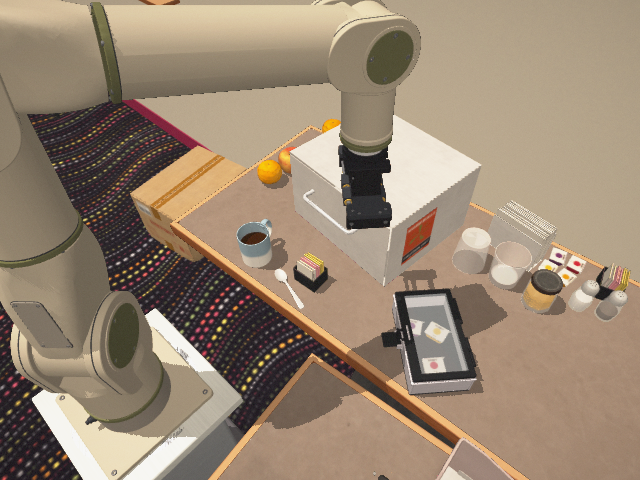

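View pics/e1.png

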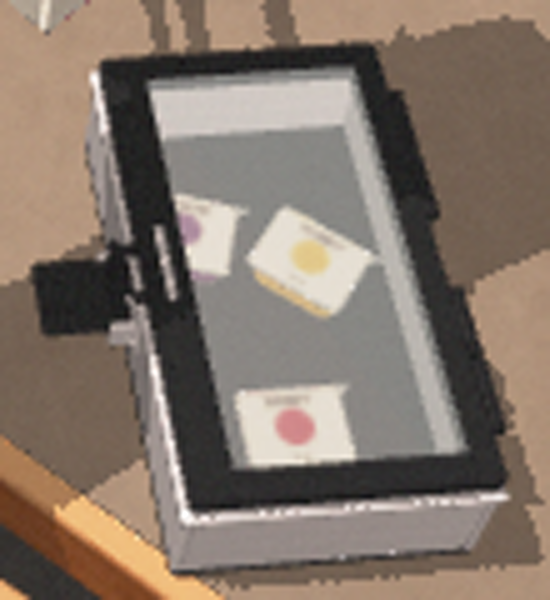

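The lid and latch sit on the same pixels as in the first picture (lid corners (102,65) and (505,482), pad (75,297)). All three tubs are visible under the window, and the mug, caddy, spoon and orange are unmoved. The arm is touching nothing, so I'm handing in.

```bash
python3 - <<'E'
from bench import r
print(r.close_job())
E
```

```text
the job is handed in; nothing more can be done
None
```

I pressed the thumb latch and the lid popped wide open. I then picked up the loose tub, set it in the free right half of the box, and pushed the lid down onto its stop. The job was handed in at about 20 s of the 72 s allowed.

- **Lid and latch:** In the last picture the lid and latch sit on the same pixels as in the first one. The lid stayed down about 1.5 s after I lifted off. I judged this from the pictures, since I had no direct reading of the lid or latch angle.
- **Tubs:** All three show flat under the window.
- **Other objects:** By eye, the mug, spoon, caddy and orange were where they started.
- **Arm:** It was clear of everything and the wrist force read about 0 N. The highest force I read at the wrist was 27 N, while pressing the lid shut.

No check failed. The only mismatch was small: the measured middle of tub b's foil came out at box y +24 mm, just under the stated +25 mm, which is within the camera's accuracy of about 2 mm.

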